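Set the globe pots on the kiln shelf in order of size

ROBOT

A 6-joint arm with a two-finger parallel gripper is mounted at the origin on the work surface. World frame = base frame: x ahead of the robot, y to its left, z up, the work surface at z = 0. Lengths are in m, angles in rad, forces in N, time in s.
With the tool pointing down it reaches from about 0.35 to 0.85 m from the base axis. Payload 8.1 kg.
Tool frame: the origin (TCP) lies between the finger pads; the fingertips stand 8 mm ahead of it and the grasp point (between the pads) lies 11 mm behind it (robot.tip_reach is the y of the fingertips in the tool frame, in m); y points along the fingers, z is the direction in which the jaws open and shut, and the axes are right-handed (so a half turn about y gives the same grasp; the last joint's range is limited). The gripper opens to 93 mm and grips with 3 to 60 N. Pads are 15 mm wide; open, the fingers measure 128 mm over their backs; the gripper's body (75 mm by 188 mm) begins 65 mm behind the grasp point.
Start: joints at [1.153, 0.13, 1.488, -0, 1.523, -0.085], TCP at [0.196, 0.567, 0.227] pointing down, gripper open.
Joint ranges: [-2.96, 2.96], [-0.89, 2.26], [0.02, 2.5], [-1.34, 4.48], [0, 2.73], [-2.66, 2.66]. Speed limits (rad/s): [2.39, 2.39, 2.79, 3.14, 3.14, 3.14].

INTERFACE

Orientations are given as a rotation vector (axis times angle).
In Python, from plant import robot gives the robot as it stands.
- The arm moves only by the tool carry_out, never from a script. Its argument "increments" is a list of rows, each an object with "linear": the shift along the tool's x, y, z in m, a list of three; "yaw": the turn about the tool's y in rad. A call has 1 to 5 rows; each row is the pose to reach, as a shift and turn from the pose measured when the call began, along the tool's axes at that moment; what a row does not reach only later rows make up. A row lasts 1/8 s, in which the tool goes at most 62.5 mm and 10.7 degrees, less where a joint would pass 70% of its speed; a pose out of reach is approached as far as the arm can. A call with a gripper value outside its range is refused whole. "gripper" is the opening, from 0 (shut) to 1 (fully open), set as the call begins (left out, the last holds). The fingers move at their own pace and stop on an object; "newtons" is the grip in N (left out, the last holds). Time passes only in rows, so rows that repeat a pose let the fingers close. It gives the time, the measured TCP pose, the force and the opening at its end, in the units of the state.
- robot.read_state(): the state, without advancing time (a new reading comes with each control period).
- robot.read_camera(name): name is "scene" or "top" or "wrist"; returns the picture (400x640x3 uint8, blue, green, red); there is no depth.
- robot.camera_params(name): a dict with "fov_y" (degrees; the focal length in pixels is half the picture's height over the tangent of half this angle, whatever the lens; pixels are square), "cx", "cy" (the principal point, pixels), "R" (3x3) and "t" (3): a world point X has camera coordinates R X + t. Camera axes: x right, y down, z forward; pixel columns grow to the right and rows downward; lengths in m; the calibration is good to about 2 mm. The wrist camera is an equidistant fisheye: a pixel r from the principal point sees the ray r / f radians off the axis. A picture is of the moment at which its call begins: read the wrist's pose just before it. camera_params takes no time and is no camera call; for the wrist camera it gives the pose at the moment of the call.
- robot.close_job(): hands the job in, once; it reports no verdict.
The state is a dict: "t": time; "q": joint angles; "dq": joint speeds; "joint_torque": joint torques, N m; "tool_pos": TCP position; "orientation": TCP orientation; "force": force on the tool from outside, world axes, zero at the start; "wrist_torque": the same for the moment, N m; "opening": finger opening in m.
Only numpy, scipy, OpenCV 4.12 (cv2) and the standard library are available. Lean on these libraries where they do the work, as an engineer would, in place of code of your own. Each camera call takes 0.05 s, during which the arm holds its last target.

TASK

Load the kiln shelf for firing: stand the four round pots upright in the middle of the four white discs, one on each, in order of size, the smallest next to the cone pack (the block with three pointed cones) and the largest at the far end of the row. The clay is fragile: set each pot down gently without dropping it, never let one tip over, and leave the slim bottle vase where it stands.

Things in the scene. Friction and masses are not known exactly. Their poses are not given: they have to be found in the camera images.
- pot_a: the smallest of the four round pots: loose, grey clay globe, 36 mm wide at mid-height and 36 mm high, flat foot 22 mm across, a dark open mouth on top; round, no handle, gripped at mid-height from any side. Origin at the centre of the underside, z up along the pot's axis; stands upright on the table at the start
- pot_b: the second smallest of the four round pots: loose, grey clay globe, 45 mm wide at mid-height and 43 mm high, flat foot 27 mm across, a dark open mouth on top; round, no handle, gripped at mid-height from any side. Origin at the centre of the underside, z up along the pot's axis; stands upright on the table at the start
- pot_c: the second largest of the four round pots: loose, grey clay globe, 54 mm wide at mid-height and 50 mm high, flat foot 32 mm across, a dark open mouth on top; round, no handle, gripped at mid-height from any side. Origin at the centre of the underside, z up along the pot's axis; stands upright on the table at the start
- pot_d: the largest of the four round pots: loose, grey clay globe, 63 mm wide at mid-height and 57 mm high, flat foot 38 mm across, a dark open mouth on top; round, no handle, gripped at mid-height from any side. Origin at the centre of the underside, z up along the pot's axis; stands upright on the table at the start
- bat_p: one of four identical fixed white discs, 68 mm across and 8 mm thick, lying in a row about 90 mm apart along the kiln shelf (a fixed buff slab 105 x 500 mm, 16 mm thick, lying on the table, its long side roughly across the robot's view). Origin at the centre of the disc's underside; its upper face is 8 mm above the origin, 24 mm above the table. The letters in the names p, q, r, s say nothing about the order in the row: they are mixed at every start
- bat_q: one of four identical fixed white discs, 68 mm across and 8 mm thick, lying in a row about 90 mm apart along the kiln shelf (a fixed buff slab 105 x 500 mm, 16 mm thick, lying on the table, its long side roughly across the robot's view). Origin at the centre of the disc's underside; its upper face is 8 mm above the origin, 24 mm above the table. The letters in the names p, q, r, s say nothing about the order in the row: they are mixed at every start
- bat_r: one of four identical fixed white discs, 68 mm across and 8 mm thick, lying in a row about 90 mm apart along the kiln shelf (a fixed buff slab 105 x 500 mm, 16 mm thick, lying on the table, its long side roughly across the robot's view). Origin at the centre of the disc's underside; its upper face is 8 mm above the origin, 24 mm above the table. The letters in the names p, q, r, s say nothing about the order in the row: they are mixed at every start
- bat_s: one of four identical fixed white discs, 68 mm across and 8 mm thick, lying in a row about 90 mm apart along the kiln shelf (a fixed buff slab 105 x 500 mm, 16 mm thick, lying on the table, its long side roughly across the robot's view). Origin at the centre of the disc's underside; its upper face is 8 mm above the origin, 24 mm above the table. The letters in the names p, q, r, s say nothing about the order in the row: they are mixed at every start
- cone_pack: the cone pack: fixed red-brown block 26 x 56 mm carrying three thin white pointed cones, 58 mm high in all, standing on the kiln shelf at one end of the row, about 77 mm beyond the centre of the nearest disc (either end, it changes; the other end has a single buff stub 32 mm across and 35 mm high). Origin at the centre of its underside
- bottle_vase: a loose slim grey clay bottle vase, 40 mm wide at the belly, narrow neck, 92 mm high, standing among the pots; not one of the round pots, stays where it is. Origin at the centre of its underside
Not all that is in view belongs to the job. Leave any green or red look-alike of the pot_b alone. Leave any red look-alike of the pot_c alone.

How it is judged:
At the end, for the whole second after the job is handed in: Counted from the cone pack, the discs carry the pots from smallest to largest: each within 12 mm of its disc's centre, standing on the disc (height within 3 mm), upright within 7 degrees, at rest, let go; the bottle vase within 20 mm of where it stood ((horizontal distance between pot_a and bat_p below 0.012 m or horizontal distance between pot_a and bat_q below 0.012 m or horizontal distance between pot_a and bat_r below 0.012 m or horizontal distance between pot_a and bat_s below 0.012 m) and horizontal distance between pot_a and cone_pack between 0.04 and 0.122 m and height (world z) of pot_a between 0.021 and 0.028 m and angle between each of pot_a, pot_b, pot_c, pot_d's own z axis and vertical below 0.12 rad and linear speed of each of pot_a, pot_b, pot_c, pot_d below 0.02 m/s and angular speed of each of pot_a, pot_b, pot_c, pot_d below 0.3 rad/s and contact force between each of pot_a, pot_b, pot_c, pot_d and the fingers below 0.05 N and (horizontal distance between pot_b and bat_p below 0.012 m or horizontal distance between pot_b and bat_q below 0.012 m or horizontal distance between pot_b and bat_r below 0.012 m or horizontal distance between pot_b and bat_s below 0.012 m) and horizontal distance between pot_b and cone_pack between 0.122 and 0.212 m and height (world z) of pot_b between 0.021 and 0.028 m and (horizontal distance between pot_c and bat_p below 0.012 m or horizontal distance between pot_c and bat_q below 0.012 m or horizontal distance between pot_c and bat_r below 0.012 m or horizontal distance between pot_c and bat_s below 0.012 m) and horizontal distance between pot_c and cone_pack between 0.212 and 0.302 m and height (world z) of pot_c between 0.021 and 0.028 m and (horizontal distance between pot_d and bat_p below 0.012 m or horizontal distance between pot_d and bat_q below 0.012 m or horizontal distance between pot_d and bat_r below 0.012 m or horizontal distance between pot_d and bat_s below 0.012 m) and horizontal distance between pot_d and cone_pack between 0.302 and 0.45 m and height (world z) of pot_d between 0.021 and 0.028 m and distance of bottle_vase from where it was at the start of the episode below 0.02 m); the robot touches nothing.
It fails at once if a pot tips over (leans more than 35 degrees) (angle between any of pot_a, pot_b, pot_c, pot_d's own z axis and vertical above 0.61 rad).
It fails at once if a pot is dropped (falls free faster than 0.6 m/s, about 2 cm of fall) ((contact force between pot_a and anything else below 0.001 N and linear speed of pot_a above 0.6 m/s) or (contact force between pot_b and anything else below 0.001 N and linear speed of pot_b above 0.6 m/s) or (contact force between pot_c and anything else below 0.001 N and linear speed of pot_c above 0.6 m/s) or (contact force between pot_d and anything else below 0.001 N and linear speed of pot_d above 0.6 m/s)).
It fails at once if the slim bottle vase is shifted by more than 20 mm or tipped (distance of bottle_vase from where it was at the start of the episode above 0.02 m or angle between bottle_vase's own z axis and vertical above 0.35 rad).
It also fails if it takes over 99 s, if anything falls off the work surface, if the arm or the gripper's body presses on something with over 40 N, if the wrist force passes 120 N, or if a joint passes its speed limit or range.

## Working session

There is one attempt and no reset: what is moved stays moved. The work goes in short steps, Python scripts to look and compute and a tool call to move; the robot and the scene stay as the last step left them, time stands still between calls to the robot, and variables do not carry over. Pictures are saved under pics/ and viewed, and the job is handed in when it is done.

Besides the shell and the picture viewer there is one more tool, called after "Request:" as name([rows], argument=value, ...), one row to a line, values as JSON. carry_out: Moves the arm, as the interface text tells. Its arguments: {"type":"object","properties":{"increments":{"type":"array","items":{"type":"object","properties":{"linear":{"type":"array","items":{"type":"number"}},"yaw":{"type":"number"}}}},"gripper":{"type":"number"},"newtons":{"type":"number"}},"required":["increments"]}

```bash
mkdir -p pics; ls
python3 - <<'E'
from plant import robot
import cv2, numpy as np
s=robot.read_state(); print(s)
for n in ["scene","top"]:
    p=robot.camera_params(n); print(n,p)
    cv2.imwrite(f"pics/{n}0.png",robot.read_camera(n))
E
```

```text
pics
{'t': 0.0, 'q': array([ 1.15258156e+00,  1.31151800e-01,  1.48928533e+00,  2.50484062e-06,
        1.52300549e+00, -8.53715329e-02]), 'dq': array([-0.00113018,  0.00102108, -0.00078233, -0.00097402, -0.00124406,
        0.00029845]), 'joint_torque': array([ 1.22744590e-03, -5.59825945e+01, -4.91784060e+01,  7.70315691e-02,
        3.48472770e-02, -1.80447287e-04]), 'tool_pos': array([0.19577183, 0.56656835, 0.22558972]), 'orientation': array([-1.55676325,  0.26162591, -0.26089518]), 'force': array([ 0.09793905, -0.03674637, -0.64002469]), 'wrist_torque': array([ 0.01500541, -0.00473941,  0.01147436]), 'opening': 0.09293799308769775}
scene {'fov_y': 45.78964932866775, 'cx': 324.5988280915999, 'cy': 205.53604895548563, 'R': array([[ 0.44370059,  0.89608336, -0.01282206],
       [ 0.56706846, -0.29180853, -0.77024746],
       [-0.69394751,  0.33448826, -0.63761623]]), 't': array([-0.19848071, -0.24708075,  1.42216207])}
top {'fov_y': 54.64894772607402, 'cx': 325.8499782700276, 'cy': 196.7956403976701, 'R': array([[ 1.28340180e-02, -9.99917472e-01, -5.80675020e-04],
       [-9.90824731e-01, -1.26391694e-02, -1.34560784e-01],
       [ 1.34542340e-01,  2.30230270e-03, -9.90905171e-01]]), 't': array([-0.01706492,  0.47791439,  1.00444401])}
```

View pics/scene0.png

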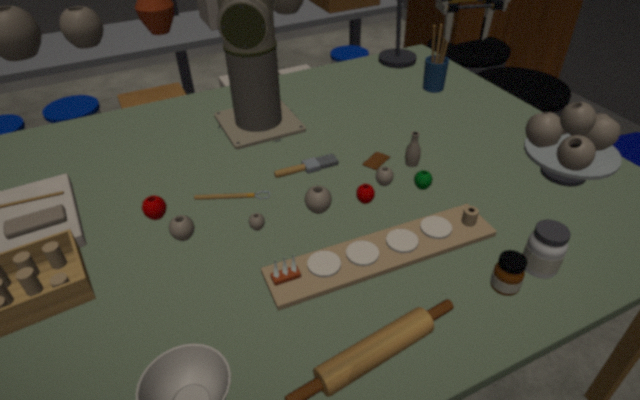

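View pics/top0.png

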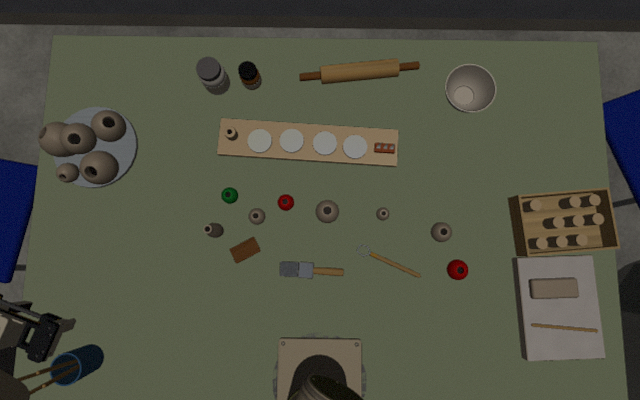

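The scene view shows four grey globes at (256,221), (385,175), (181,227) and (318,199), with the cone pack at (286,270). In the top view the same globes are at (383,213), (257,216), (441,232) and (327,211). The look-alikes and things to avoid are the red balls (286,202) and (457,269), the green ball (230,195), the bottle (213,230) and the globes on the plate (~90,145). The cone pack is at (385,148) and the stub at (231,133).

```bash
cat > h.py <<'E'
import numpy as np, cv2
from plant import robot
from scipy.spatial.transform import Rotation as Ro
def ray(p,u,v):
    f=200/np.tan(np.radians(p['fov_y']/2)); d=np.array([(u-p['cx'])/f,(v-p['cy'])/f,1.0])
    R=np.array(p['R']);t=np.array(p['t']); return -R.T@t, R.T@d/np.linalg.norm(d)
def onz(p,u,v,z):
    o,d=ray(p,u,v); return o+d*(z-o[2])/d[2]
def rayw(p,u,v):
    f=200/np.tan(np.radians(p['fov_y']/2)); a=np.array([u-p['cx'],v-p['cy']]); r=np.hypot(*a); th=r/f
    d=np.array([*(a/max(r,1e-9)*np.sin(th)),np.cos(th)])
    R=np.array(p['R']);t=np.array(p['t']); return -R.T@t, R.T@d
def tri(a,b):
    (o1,d1),(o2,d2)=a,b
    A=np.stack([d1,-d2],1); s=np.linalg.lstsq(A,o2-o1,rcond=None)[0]
    p,q=o1+s[0]*d1,o2+s[1]*d2; return (p+q)/2,np.linalg.norm(p-q)
E
python3 - <<'E'
from h import *
im=cv2.imread('pics/top0.png'); 
c=cv2.resize(im[100:290,190:490],None,fx=2.6,fy=2.6,interpolation=cv2.INTER_CUBIC); cv2.imwrite('pics/topcrop.png',cv2.convertScaleAbs(c,alpha=1.4))
for n,pts in dict(top=[(383,213),(257,216),(441,232),(327,211),(300,240),(260,140),(250,160)],scene=[(256,221),(385,175),(181,227),(318,199),(250,250)]).items():
    im=cv2.imread(f'pics/{n}0.png'); lab=cv2.cvtColor(im,cv2.COLOR_BGR2LAB)
    for u,v in pts: print(n,u,v,im[v,u],lab[v,u])
E
```

```text
top 383 213 [30 32 34] [ 32 128 130]
top 257 216 [14 19 22] [ 15 130 130]
top 441 232 [23 28 30] [ 27 128 132]
top 327 211 [32 36 41] [ 37 130 132]
top 300 240 [73 93 89] [ 99 122 139]
top 260 140 [128 137 138] [145 127 133]
top 250 160 [76 96 90] [101 122 139]
scene 256 221 [ 81  92 101] [101 130 136]
scene 385 175 [ 81  93 101] [102 129 136]
scene 181 227 [ 81  93 101] [102 129 136]
scene 318 199 [ 89 100 109] [109 130 136]
scene 250 250 [ 82 100  94] [106 122 137]
```

View pics/topcrop.png

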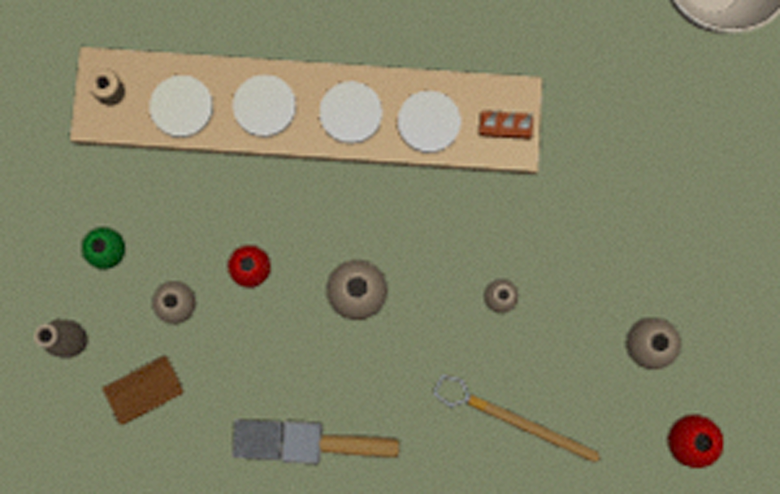

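The crop shows the four grey globes with dark mouths, clear of the red and green ones. The discs are in a slightly staggered row, with the red-brown cone pack at the right end (the −y side).

```bash
cat > m.py <<'E'
from h import *
def circ(n,im,u,v,w,kind):
    x0,y0=u-w,v-w; c=im[y0:v+w+1,x0:u+w+1]; lab=cv2.cvtColor(cv2.GaussianBlur(c,(3,3),0),cv2.COLOR_BGR2LAB).astype(int)
    if kind=='pot': m=(lab[...,1]>125)
    else: m=(lab[...,2]<140)&(lab[...,0]>120)
    m=cv2.morphologyEx(m.astype('uint8'),cv2.MORPH_OPEN,np.ones((3,3)))
    k,l,st,ce=cv2.connectedComponentsWithStats(m)
    i=1+np.argmax(st[1:,4]); cn=max(cv2.findContours((l==i).astype('uint8'),cv2.RETR_EXTERNAL,cv2.CHAIN_APPROX_NONE)[0],key=len)
    e=cv2.fitEllipse(cv2.convexHull(cn)); return e[0][0]+x0,e[0][1]+y0,e[1]
E
python3 - <<'E'
from m import *
H=dict(a=18,b=21.5,c=25,d=28.5); P={}
T={'a':(383,213),'b':(257,216),'c':(441,232),'d':(327,211)}
S={'a':(256,221),'b':(385,175),'c':(181,227),'d':(318,199)}
it=cv2.imread('pics/top0.png');isc=cv2.imread('pics/scene0.png')
pt=robot.camera_params('top');ps=robot.camera_params('scene')
for k in T:
    w=14 if k in'ab' else 18
    a=circ('top',it,*T[k],w,'pot');b=circ('scene',isc,*S[k],w,'pot')
    z=H[k]/1000
    X,g=tri(ray(pt,*a[:2]),ray(ps,*b[:2]))
    print(k,np.round(a[:2],1),np.round(a[2],1),np.round(b[:2],1),np.round(b[2],1),'top',onz(pt,*a[:2],z).round(4),'sc',onz(ps,*b[:2],z).round(4),'tri',X.round(4),g.round(4))
for (u,v),(p,q) in zip([(355,147),(325,143),(291,140),(260,141)],[(324,264),(362,252),(402,240),(436,227)]):
    a=circ('top',it,u,v,16,'d');b=circ('scene',isc,p,q,20,'d')
    print('disc',np.round(a[:2],1),np.round(a[2],1),np.round(b[:2],1),np.round(b[2],1),onz(pt,*a[:2],.024).round(4),onz(ps,*b[:2],.024).round(4))
print('cone',onz(pt,385,148,.03),'bottle',onz(ps,413,163,.01),onz(pt,209,229,.09))
for u,v in [(398,166),(397,129),(221,118),(217,154)]: print('shelf',onz(pt,u,v,.016).round(3))
E
```

```text
a [382.4 213.4] [12.3 12.7] [256.3 221. ] [15.8 16.7] top [ 0.4366 -0.1641  0.018 ] sc [ 0.4365 -0.1638  0.018 ] tri [ 0.4367 -0.1639  0.0182] 0.0002
b [256.4 216. ] [16.  16.4] [381.3 171.2] [19.3 29.5] top [0.425  0.175  0.0215] sc [0.4055 0.1798 0.0215] tri [0.4228 0.1704 0.036 ] 0.0042
c [440.9 231.7] [19.2 21.3] [181.1 227.4] [24.6 25.4] top [ 0.3892 -0.3185  0.025 ] sc [ 0.3893 -0.319   0.025 ] tri [ 0.3892 -0.3188  0.0248] 0.0004
d [326.9 211. ] [22.6 23. ] [317.7 198.8] [26.3 27.6] top [ 0.4403 -0.0142  0.0285] sc [ 0.4397 -0.0137  0.0285] tri [ 0.4403 -0.0141  0.0291] 0.0003
disc [354.8 146.1] [23.2 24.6] [323.6 262.4] [25.1 33.7] [ 0.6209 -0.0888  0.024 ] [ 0.6227 -0.0887  0.024 ]
disc [324.4 142.4] [23.2 24.4] [362.2 251.7] [23.6 33.3] [ 0.6302 -0.0051  0.024 ] [ 0.6318 -0.0054  0.024 ]
disc [291.1 139.9] [23.  24.5] [402.  239.4] [22.  32.6] [0.6362 0.0867 0.024 ] [0.6383 0.0869 0.024 ]
disc [259.  140.1] [22.9 24.3] [435.7 225.8] [20.6 32.1] [0.6344 0.1751 0.024 ] [0.6357 0.1753 0.024 ]
cone [ 0.61492877 -0.17073133  0.03      ] bottle [0.39864634 0.28113399 0.01      ] [0.38528714 0.27998374 0.09      ]
shelf [ 0.568 -0.208  0.016]
shelf [ 0.673 -0.207  0.016]
shelf [0.699 0.285 0.016]
shelf [0.596 0.291 0.016]
```

```bash
cat >> h.py <<'E'
def go(x,y,z,jaw=None):
    """tool-axis shift and yaw to world TCP target; jaw = heading (rad) of jaw axis, nearest half turn"""
    s=robot.read_state(); R=Ro.from_rotvec(s['orientation']).as_matrix()
    d=R.T@(np.array([x,y,z])-s['tool_pos'])
    h=np.arctan2(R[1,2],R[0,2]); out=''
    if jaw is not None:
        dy=(jaw-h+np.pi/2)%np.pi-np.pi/2
        out=f'yaw(dir -about world z={-R[2,1]*1:.2f}) {dy*np.sign(R[2,1]):.4f}'
    print('t',round(s['t'],2),'pos',s['tool_pos'].round(4),'jawhead',round(h,3),'q6',round(s['q'][5],2),'F',s['force'].round(2),'open',round(s['opening'],4)); print(' lin',d.round(4),out)
E
python3 - <<'E'
from h import *
R=Ro.from_rotvec(robot.read_state()['orientation']).as_matrix(); print(R.round(3))
go(.425,.175,.20,0)
pt=robot.camera_params('top')
for n,u,v,z in [('green',230,195,.02),('redb',286,202,.02),('redc',457,269,.025)]: print(n,onz(pt,u,v,z).round(3))
E
```

```text
[[ 0.945 -0.001  0.327]
 [-0.327 -0.001  0.945]
 [-0.    -1.    -0.002]]
t 0.1 pos [0.1958 0.5666 0.2257] jawhead 1.238 q6 -0.09 F [-0.85  0.72  0.89] open 0.0931
 lin [ 0.3446  0.0261 -0.2952] yaw(dir -about world z=1.00) 1.2380
green [0.481 0.249 0.02 ]
redb [0.464 0.097 0.02 ]
redc [ 0.292 -0.358  0.025]
```

Request:
carry_out([
  {"linear":[0.043,0.003,-0.037],"yaw":0.155},
  {"linear":[0.086,0.006,-0.074],"yaw":0.31},
  {"linear":[0.129,0.009,-0.111],"yaw":0.465},
  {"linear":[0.172,0.012,-0.148],"yaw":0.62},
  {"linear":[0.215,0.015,-0.185],"yaw":0.775},
], gripper=1, newtons=12)

```text
t: 0.72
tool_pos: [0.3389, 0.3198, 0.2106]
orientation: [-1.394, 0.865, -0.866]
force: [0.7, 0.8, 0.5]
opening: 0.0926
```

```bash
python3 -c "
from h import *
go(.425,.175,.20,0)"
```

```text
t 0.72 pos [0.3389 0.3198 0.2106] jawhead 0.458 q6 0.19 F [0.66 0.76 0.46] open 0.0926
 lin [0.1679 0.0107 0.0131] yaw(dir -about world z=1.00) 0.4583
```

Request:
carry_out([
  {"linear":[0.045,0.003,0.003],"yaw":0.13},
  {"linear":[0.09,0.006,0.007],"yaw":0.26},
  {"linear":[0.13,0.009,0.01],"yaw":0.38},
  {"linear":[0.168,0.011,0.013],"yaw":0.458},
  {"linear":[0.168,0.011,0.013],"yaw":0.458},
])

```text
t: 1.35
tool_pos: [0.4255, 0.1729, 0.1992]
orientation: [-1.21, 1.212, -1.213]
force: [-0.5, -0.5, 1.0]
opening: 0.0929
```

```bash
python3 -c "
from h import *
go(.425,.175,.09,0)
p=robot.camera_params('wrist');im=robot.read_camera('wrist');cv2.imwrite('pics/w1.png',im);np.save('w1.npy',p,allow_pickle=True);print(p)"
```

```text
t 1.35 pos [0.4255 0.1729 0.1992] jawhead -0.004 q6 0.28 F [-0.51 -0.52  1.01] open 0.0929
 lin [-0.0024  0.1092 -0.0003] yaw(dir -about world z=1.00) -0.0038
{'fov_y': 65.70646984690485, 'cx': 318.74480164955685, 'cy': 200.10595424108533, 'R': array([[ 0.99999036, -0.00413663, -0.00147432],
       [-0.00353809, -0.95777028,  0.28751274],
       [-0.00260139, -0.28750475, -0.95777568]]), 't': array([-0.42620627,  0.14131235,  0.41560243])}
```

View pics/w1.png

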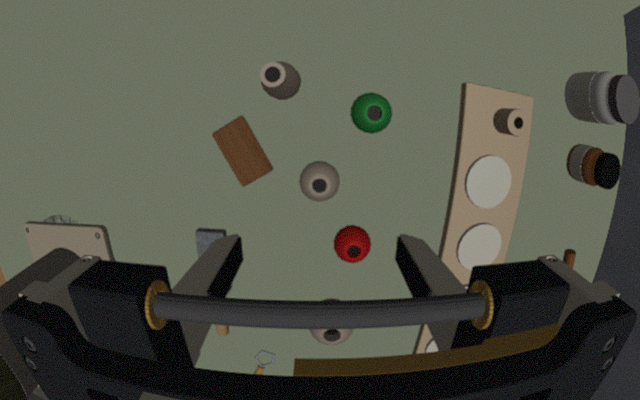

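The wrist view shows grey pot_b at (320,182), the green ball at (371,113), the red one at (352,244), the bottle at (280,80) and discs at (489,182) and (479,245).

```bash
python3 -c "
from m import *
p=np.load('w1.npy',allow_pickle=True).item();im=cv2.imread('pics/w1.png')
def f(u,v,w,k,z):
    a=circ('w',im,u,v,w,k);o,d=rayw(p,*a[:2]);print(k,np.round(a[:2],1),np.round(a[2],1),(o+d*(z-o[2])/d[2]).round(4))
f(320,182,26,'pot',.0215);f(489,182,34,'d',.024);f(479,243,26,'d',.024)
print('bottle',[(o+d*(.015-o[2])/d[2]).round(3) for o,d in [rayw(p,286,86)]])
"
```

```text
pot [319.2 181. ] [39.1 39.7] [0.4275 0.1746 0.0215]
d [488.7 181.7] [44.  55.4] [0.6354 0.176  0.024 ]
d [479.6 247. ] [38.6 51.8] [0.6374 0.0882 0.024 ]
bottle [array([0.392, 0.28 , 0.015])]
```

Request:
carry_out([
  {"linear":[-0.002,0.04,0.0],"yaw":-0.004},
  {"linear":[-0.002,0.085,0.0],"yaw":-0.004},
  {"linear":[-0.002,0.13,0.0],"yaw":-0.004},
  {"linear":[-0.002,0.17,0.0],"yaw":-0.004},
  {"linear":[-0.002,0.188,0.0],"yaw":-0.004},
])

```text
t: 2.02
tool_pos: [0.423, 0.1762, 0.0101]
orientation: [-1.217, 1.207, -1.205]
force: [-4.5, -18.8, 75.8]
opening: 0.0932
```

```bash
python3 -c "
from h import *
go(.4265,.175,.0115,0)"
```

```text
t 2.02 pos [0.423  0.1762 0.0101] jawhead 0.005 q6 0.28 F [ -4.47 -18.85  75.82] open 0.0932
 lin [ 0.0012 -0.0014  0.0034] yaw(dir -about world z=1.00) 0.0053
```

```bash
python3 -c "
from h import *
s=robot.read_state();print(s['wrist_torque'],s['dq'].round(3),s['joint_torque'].round(1))
cv2.imwrite('pics/s1.png',robot.read_camera('scene')[100:260,250:500].repeat(3,0).repeat(3,1))
s=robot.read_state();print(s['t'],s['force'],s['wrist_torque'],s['tool_pos'])
"
```

```text
[-3.07020262  4.96761732  1.10995011] [-0.014  0.178 -0.052 -0.052 -0.212 -0.013] [  4.6 -18.2 -21.1   3.5  -5.8   0.8]
2.075 [ 0.77329884 -2.08104759  5.92254553] [-0.42907065  0.15127223  0.11985879] [0.42422767 0.17596945 0.01031424]
```

View pics/s1.png

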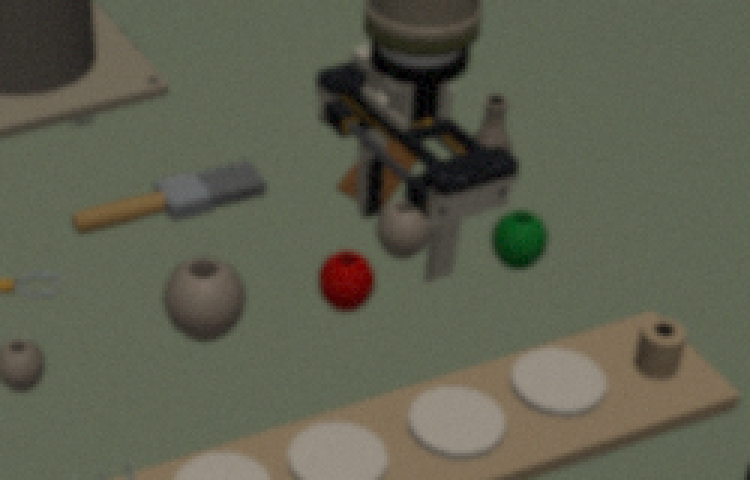

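The brief force, with its moment at x≈−0.065 from the tool, means the rear fingertip touched the brown tile. I'll lift slightly before closing.

Request:
carry_out([
  {"linear":[0.0,-0.004,0.002],"yaw":0.0},
  {"linear":[0.0,-0.005,0.002],"yaw":0.0},
])

```text
t: 2.33
tool_pos: [0.426, 0.1769, 0.0156]
orientation: [-1.217, 1.204, -1.205]
force: [-0.2, -0.6, 0.0]
opening: 0.0929
```

Request:
carry_out([
  {"linear":[0,0,0]},
  {"linear":[0,0,0]},
  {"linear":[0,0,0]},
  {"linear":[0,0,0]},
  {"linear":[0,0,0]},
], gripper=0.3, newtons=12)

```text
$.increments[0]: bad value
```

```bash
python3 -c "
from h import *
go(.4265,.175,.0115,0)"
```

```text
t 2.33 pos [0.426  0.1769 0.0156] jawhead 0.007 q6 0.28 F [-0.19 -0.57  0.  ] open 0.0929
 lin [0.0019 0.0041 0.0005] yaw(dir -about world z=1.00) 0.0072
```

Request:
carry_out([
  {"linear":[0.002,0.001,0.0],"yaw":0.007},
  {"linear":[0.002,0.002,0.0],"yaw":0.007},
  {"linear":[0.002,0.003,0.0],"yaw":0.007},
  {"linear":[0.002,0.003,0.0],"yaw":0.007},
  {"linear":[0.002,0.003,0.0],"yaw":0.007},
], gripper=0.3, newtons=12)

```text
t: 2.95
tool_pos: [0.4261, 0.1749, 0.0125]
orientation: [-1.213, 1.209, -1.21]
force: [-1.0, 0.0, 0.5]
opening: 0.0477
```

Request:
carry_out([
  {"linear":[0.0,0.0,0.0],"yaw":0.0},
  {"linear":[0.0,0.0,0.0],"yaw":0.0},
])

```text
t: 3.2
tool_pos: [0.4261, 0.1749, 0.0126]
orientation: [-1.213, 1.209, -1.21]
force: [-0.4, 0.5, -0.2]
opening: 0.0441
```

```bash
python3 -c "
from h import *
go(.4265,.175,.0115,0)"
```

```text
t 3.2 pos [0.4261 0.1749 0.0126] jawhead 0.0 q6 0.28 F [-0.36  0.54 -0.19] open 0.0441
 lin [-0.0001  0.0011  0.0004] yaw(dir -about world z=1.00) 0.0000
```

Request:
carry_out([
  {"linear":[0.0,-0.015,0.0],"yaw":0.0},
  {"linear":[0.0,-0.045,0.0],"yaw":0.0},
  {"linear":[0.0,-0.08,0.0],"yaw":0.0},
  {"linear":[0.0,-0.11,0.0],"yaw":0.0},
  {"linear":[0.0,-0.12,0.0],"yaw":0.0},
])

```text
t: 3.82
tool_pos: [0.4279, 0.1757, 0.1356]
orientation: [-1.209, 1.207, -1.212]
force: [0.3, -0.9, -1.7]
opening: 0.0439
```

```bash
python3 -c "
from h import *
go(.6312,-.0052,.11,0)"
```

```text
t 3.83 pos [0.4279 0.1757 0.1356] jawhead 0.0 q6 0.28 F [ 0.3  -0.94 -1.71] open 0.0439
 lin [0.1809 0.0264 0.2033] yaw(dir -about world z=1.00) 0.0001
```

Held. Carrying it over its disc, the second from the cone pack.

Request:
carry_out([
  {"linear":[0.015,0.0,0.017],"yaw":0.0},
  {"linear":[0.045,0.0,0.051],"yaw":0.0},
  {"linear":[0.08,0.0,0.09],"yaw":0.0},
  {"linear":[0.11,0.0,0.124],"yaw":0.0},
  {"linear":[0.14,0.0,0.157],"yaw":0.0},
])

```text
t: 4.45
tool_pos: [0.5854, 0.0345, 0.1354]
orientation: [-1.21, 1.208, -1.211]
force: [0.0, -0.3, -0.5]
opening: 0.0439
```

```bash
python3 -c "
from h import *
go(.6312,-.0052,.11,0)"
```

```text
t 4.45 pos [0.5854 0.0345 0.1354] jawhead -0.0 q6 -0.03 F [ 0.05 -0.27 -0.48] open 0.0439
 lin [0.0397 0.0255 0.0458] yaw(dir -about world z=1.00) -0.0002
```

Request:
carry_out([
  {"linear":[0.02,0.005,0.023],"yaw":0.0},
  {"linear":[0.035,0.02,0.04],"yaw":0.0},
  {"linear":[0.04,0.04,0.046],"yaw":0.0},
  {"linear":[0.04,0.06,0.046],"yaw":0.0},
  {"linear":[0.04,0.065,0.046],"yaw":0.0},
])

```text
t: 5.08
tool_pos: [0.629, -0.0047, 0.0674]
orientation: [-1.213, 1.211, -1.208]
force: [0.2, -0.1, 0.2]
opening: 0.0438
```

```bash
python3 -c "
from h import *
go(.6312,-.0052,.037,0)
p=robot.camera_params('wrist');im=robot.read_camera('wrist');cv2.imwrite('pics/w2.png',im);np.save('w2.npy',p,allow_pickle=True)
cv2.imwrite('pics/t2.png',cv2.resize(robot.read_camera('top')[90:260,190:490],None,fx=2.6,fy=2.6))"
```

```text
t 5.08 pos [ 0.629  -0.0047  0.0674] jawhead 0.0 q6 -0.09 F [ 0.24 -0.11  0.23] open 0.0438
 lin [0.0005 0.0304 0.0024] yaw(dir -about world z=1.00) 0.0005
```

View pics/w2.png

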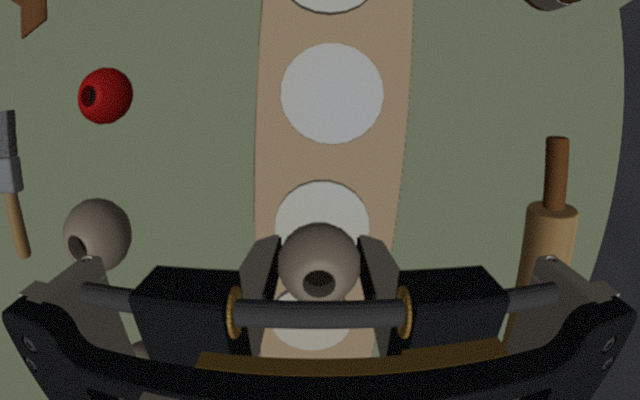

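The wrist view shows pot_b between the fingers at (319,262), upright, with its disc below at (322,225) and the next disc at (332,92). I'm lowering it in gentle steps.

Request:
carry_out([
  {"linear":[0.0005,0.006,0.002],"yaw":0.0},
  {"linear":[0.0005,0.014,0.002],"yaw":0.0},
  {"linear":[0.0005,0.02,0.002],"yaw":0.0},
  {"linear":[0.0005,0.025,0.002],"yaw":0.0},
  {"linear":[0.0005,0.027,0.002],"yaw":0.0},
])

```text
t: 5.8
tool_pos: [0.6318, -0.0053, 0.0417]
orientation: [-1.212, 1.209, -1.209]
force: [-0.9, 0.1, -1.9]
opening: 0.044
```

Request:
carry_out([
  {"linear":[0.0,0.001,0.0],"yaw":0.0},
  {"linear":[0.0,0.002,0.0],"yaw":0.0},
  {"linear":[0.0,0.003,0.0],"yaw":0.0},
  {"linear":[0.0,0.0035,0.0],"yaw":0.0},
])

```text
t: 6.3
tool_pos: [0.6319, -0.0053, 0.0383]
orientation: [-1.212, 1.209, -1.209]
force: [-0.6, -0.3, -0.6]
opening: 0.0439
```

```bash
python3 -c "
from h import *
go(.6312,-.0052,.0366,0)"
```

```text
t 6.3 pos [ 0.6319 -0.0053  0.0383] jawhead 0.001 q6 -0.09 F [-0.59 -0.3  -0.6 ] open 0.0439
 lin [-0.0001  0.0017 -0.0007] yaw(dir -about world z=1.00) 0.0006
```

Request:
carry_out([
  {"linear":[0.0,0.001,-0.0005],"yaw":0.0},
  {"linear":[0.0,0.002,-0.0005],"yaw":0.0},
  {"linear":[0.0,0.0025,-0.0005],"yaw":0.0},
])

```text
t: 6.68
tool_pos: [0.6314, -0.0053, 0.0365]
orientation: [-1.212, 1.209, -1.209]
force: [-3.6, -0.1, 8.1]
opening: 0.044
```

```bash
python3 -c "
from h import *
go(.6312,-.0052,.0366,0)"
```

```text
t 6.67 pos [ 0.6314 -0.0053  0.0365] jawhead 0.001 q6 -0.09 F [-3.58 -0.13  8.08] open 0.044
 lin [-0.0001 -0.0001 -0.0002] yaw(dir -about world z=1.00) 0.0007
```

Contact force is 8 N, so it's on the disc. Releasing.

Request:
carry_out([
  {"linear":[0.0,0.0,0.0],"yaw":0.0},
  {"linear":[0.0,0.0,0.0],"yaw":0.0},
  {"linear":[0.0,0.0,0.0],"yaw":0.0},
  {"linear":[0.0,0.0,0.0],"yaw":0.0},
  {"linear":[0.0,0.0,0.0],"yaw":0.0},
], gripper=1)

```text
t: 7.3
tool_pos: [0.6314, -0.0053, 0.0365]
orientation: [-1.212, 1.209, -1.209]
force: [-0.5, -0.1, -0.2]
opening: 0.0893
```

Request:
carry_out([
  {"linear":[0.0,-0.02,0.0],"yaw":0.0},
  {"linear":[0.0,-0.06,0.0],"yaw":0.0},
  {"linear":[0.0,-0.1,0.0],"yaw":0.0},
  {"linear":[0.0,-0.14,0.0],"yaw":0.0},
  {"linear":[0.0,-0.15,0.0],"yaw":0.0},
])

```text
t: 7.92
tool_pos: [0.634, -0.0052, 0.1921]
orientation: [-1.207, 1.203, -1.213]
force: [-0.5, -0.4, -0.3]
opening: 0.0926
```

```bash
python3 -c "
from h import *
go(.4366,-.164,.18,0)"
```

```text
t 7.92 pos [ 0.634  -0.0052  0.1921] jawhead 0.001 q6 -0.09 F [-0.55 -0.4  -0.33] open 0.0926
 lin [ 0.1586  0.0113 -0.1976] yaw(dir -about world z=1.00) 0.0007
```

Request:
carry_out([
  {"linear":[0.036,0.0,-0.044],"yaw":0.0},
  {"linear":[0.072,0.0,-0.089],"yaw":0.0},
  {"linear":[0.108,0.0,-0.134],"yaw":0.0},
  {"linear":[0.142,0.0,-0.176],"yaw":0.0},
  {"linear":[0.1586,0.0,-0.1976],"yaw":0.0},
])

```text
t: 8.55
tool_pos: [0.4343, -0.1651, 0.1908]
orientation: [-1.207, 1.205, -1.214]
force: [1.3, -0.2, -0.4]
opening: 0.0931
```

```bash
python3 -c "
from h import *
go(.4366,-.164,.011,0)
cv2.imwrite('pics/t3.png',cv2.resize(robot.read_camera('top')[90:260,190:490],None,fx=2.6,fy=2.6))
cv2.imwrite('pics/s3.png',robot.read_camera('scene'))
"
```

```text
t 8.55 pos [ 0.4343 -0.1651  0.1908] jawhead -0.001 q6 -0.47 F [ 1.34 -0.19 -0.37] open 0.0931
 lin [-0.0015  0.1799  0.0015] yaw(dir -about world z=1.00) -0.0009
```

View pics/t3.png

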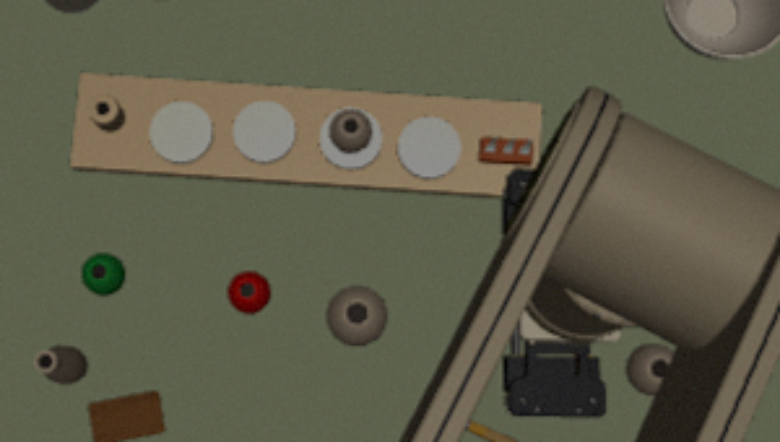

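View pics/s3.png

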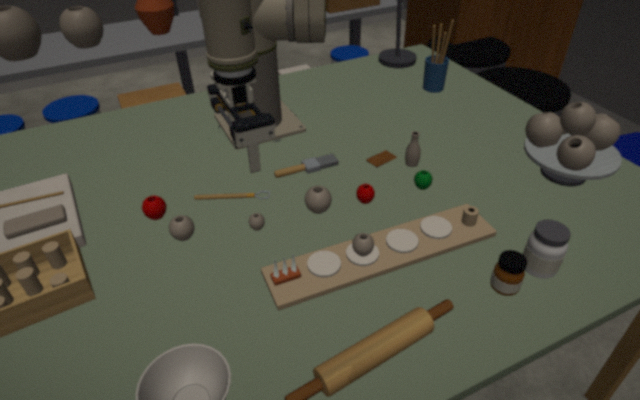

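pot_b stands upright on the second disc, at scene (363,243) and crop (350,130). pot_a is untouched at scene (257,221). The brown tile turned a little, which doesn't matter here.

Request:
carry_out([
  {"linear":[-0.0015,0.05,0.0015],"yaw":0.0},
  {"linear":[-0.0015,0.095,0.0015],"yaw":0.0},
  {"linear":[-0.0015,0.135,0.0015],"yaw":0.0},
  {"linear":[-0.0015,0.16,0.0015],"yaw":0.0},
  {"linear":[-0.0015,0.172,0.0015],"yaw":0.0},
])

```text
t: 9.28
tool_pos: [0.4361, -0.163, 0.0171]
orientation: [-1.207, 1.208, -1.212]
force: [0.9, -0.1, 0.9]
opening: 0.093
```

```bash
python3 -c "
from h import *
go(.4366,-.164,.011,0)"
```

```text
t 9.28 pos [ 0.4361 -0.163   0.0171] jawhead -0.002 q6 -0.47 F [ 0.88 -0.13  0.9 ] open 0.093
 lin [0.001  0.0062 0.0005] yaw(dir -about world z=1.00) -0.0016
```

Request:
carry_out([
  {"linear":[0.001,0.003,0.0005],"yaw":0.0},
  {"linear":[0.001,0.006,0.0005],"yaw":0.0},
  {"linear":[0.001,0.006,0.0005],"yaw":0.0},
  {"linear":[0.001,0.006,0.0005],"yaw":0.0},
  {"linear":[0.001,0.006,0.0005],"yaw":0.0},
], gripper=0.2)

```text
t: 9.9
tool_pos: [0.437, -0.1642, 0.0116]
orientation: [-1.207, 1.208, -1.213]
force: [-0.3, 1.1, 0.2]
opening: 0.0476
```

Request:
carry_out([
  {"linear":[0.0,0.0,0.0],"yaw":0.0},
  {"linear":[0.0,0.0,0.0],"yaw":0.0},
  {"linear":[0.0,0.0,0.0],"yaw":0.0},
])

```text
t: 10.28
tool_pos: [0.4372, -0.1644, 0.0119]
orientation: [-1.207, 1.207, -1.213]
force: [-1.4, -0.0, 2.4]
opening: 0.035
```

Request:
carry_out([
  {"linear":[0.0,-0.015,0.0],"yaw":0.0},
  {"linear":[0.0,-0.045,0.0],"yaw":0.0},
  {"linear":[0.0,-0.08,0.0],"yaw":0.0},
  {"linear":[0.0,-0.11,0.0],"yaw":0.0},
  {"linear":[0.0,-0.13,0.0],"yaw":0.0},
])

```text
t: 10.9
tool_pos: [0.4374, -0.1645, 0.1447]
orientation: [-1.206, 1.205, -1.215]
force: [1.0, -0.4, -0.7]
opening: 0.0347
```

```bash
python3 -c "
from h import *
go(.6218,-.0888,.14,0)"
```

```text
t 10.9 pos [ 0.4374 -0.1645  0.1447] jawhead -0.002 q6 -0.47 F [ 0.99 -0.4  -0.66] open 0.0347
 lin [-0.076   0.0055  0.1843] yaw(dir -about world z=1.00) -0.0016
```

Request:
carry_out([
  {"linear":[-0.012,0.0,0.025],"yaw":0.0},
  {"linear":[-0.03,0.0,0.07],"yaw":0.0},
  {"linear":[-0.05,0.0,0.12],"yaw":0.0},
  {"linear":[-0.069,0.0,0.165],"yaw":0.0},
  {"linear":[-0.076,0.0,0.184],"yaw":0.0},
])

```text
t: 11.52
tool_pos: [0.6234, -0.0873, 0.1463]
orientation: [-1.206, 1.203, -1.214]
force: [0.2, 0.3, 0.4]
opening: 0.0348
```

```bash
python3 -c "
from h import *
go(.6218,-.0888,.036,0)"
```

```text
t 11.53 pos [ 0.6234 -0.0873  0.1463] jawhead -0.0 q6 -0.22 F [0.21 0.29 0.43] open 0.0348
 lin [ 0.0012  0.1103 -0.0023] yaw(dir -about world z=1.00) -0.0001
```

Request:
carry_out([
  {"linear":[0.0012,0.02,-0.0023],"yaw":0.0},
  {"linear":[0.0012,0.05,-0.0023],"yaw":0.0},
  {"linear":[0.0012,0.078,-0.0023],"yaw":0.0},
  {"linear":[0.0012,0.095,-0.0023],"yaw":0.0},
  {"linear":[0.0012,0.102,-0.0023],"yaw":0.0},
])

```text
t: 12.15
tool_pos: [0.6203, -0.0889, 0.0429]
orientation: [-1.207, 1.205, -1.213]
force: [-0.6, -0.1, -0.1]
opening: 0.0349
```

```bash
python3 -c "
from h import *
go(.6218,-.0888,.036,0)"
```

```text
t 12.15 pos [ 0.6203 -0.0889  0.0429] jawhead -0.001 q6 -0.22 F [-0.56 -0.09 -0.08] open 0.0349
 lin [-0.0001  0.0069  0.0014] yaw(dir -about world z=1.00) -0.0005
```

Request:
carry_out([
  {"linear":[0.0,0.002,0.0014],"yaw":0.0},
  {"linear":[0.0,0.004,0.0014],"yaw":0.0},
  {"linear":[0.0,0.005,0.0014],"yaw":0.0},
  {"linear":[0.0,0.006,0.0014],"yaw":0.0},
  {"linear":[0.0,0.0068,0.0014],"yaw":0.0},
])

```text
t: 12.78
tool_pos: [0.6219, -0.0889, 0.0362]
orientation: [-1.207, 1.205, -1.213]
force: [0.7, -0.6, -0.2]
opening: 0.0349
```

Request:
carry_out([
  {"linear":[0.0,0.0005,0.0],"yaw":0.0},
])

```text
t: 12.9
tool_pos: [0.6219, -0.089, 0.0359]
orientation: [-1.207, 1.205, -1.213]
force: [-0.9, 1.1, 2.7]
opening: 0.0352
```

```bash
python3 -c "
from h import *
go(.6218,-.0888,.036,0)"
```

```text
t 12.9 pos [ 0.6219 -0.089   0.0359] jawhead -0.0 q6 -0.22 F [-0.85  1.15  2.73] open 0.0352
 lin [-0.0002 -0.0001 -0.0001] yaw(dir -about world z=1.00) -0.0004
```

Request:
carry_out([
  {"linear":[0.0,0.0007,0.0],"yaw":0.0},
  {"linear":[0.0,0.0007,0.0],"yaw":0.0},
])

```text
t: 13.15
tool_pos: [0.622, -0.0889, 0.0359]
orientation: [-1.207, 1.205, -1.213]
force: [-3.0, 0.4, 5.9]
opening: 0.0349
```

Request:
carry_out([
  {"linear":[0.0,0.0,0.0],"yaw":0.0},
  {"linear":[0.0,0.0,0.0],"yaw":0.0},
  {"linear":[0.0,0.0,0.0],"yaw":0.0},
  {"linear":[0.0,0.0,0.0],"yaw":0.0},
  {"linear":[0.0,0.0,0.0],"yaw":0.0},
], gripper=1)

```text
t: 13.78
tool_pos: [0.6219, -0.0889, 0.0358]
orientation: [-1.207, 1.205, -1.213]
force: [-1.1, 0.3, 0.4]
opening: 0.0807
```

Request:
carry_out([
  {"linear":[0.0,-0.02,0.0],"yaw":0.0},
  {"linear":[0.0,-0.06,0.0],"yaw":0.0},
  {"linear":[0.0,-0.1,0.0],"yaw":0.0},
  {"linear":[0.0,-0.14,0.0],"yaw":0.0},
  {"linear":[0.0,-0.15,0.0],"yaw":0.0},
])

```text
t: 14.4
tool_pos: [0.6235, -0.0891, 0.1914]
orientation: [-1.203, 1.199, -1.218]
force: [-0.7, -0.0, 0.2]
opening: 0.093
```

```bash
python3 -c "
from h import *
go(.4400,-.014,.19,0)"
```

```text
t 14.4 pos [ 0.6235 -0.0891  0.1914] jawhead -0.0 q6 -0.22 F [-0.67 -0.02  0.16] open 0.093
 lin [-0.075  -0.0011 -0.1835] yaw(dir -about world z=1.00) -0.0003
```

Request:
carry_out([
  {"linear":[-0.015,0.0,-0.038],"yaw":0.0},
  {"linear":[-0.034,0.0,-0.084],"yaw":0.0},
  {"linear":[-0.053,0.0,-0.13],"yaw":0.0},
  {"linear":[-0.07,0.0,-0.17],"yaw":0.0},
  {"linear":[-0.075,0.0,-0.1835],"yaw":0.0},
])

```text
t: 15.02
tool_pos: [0.4378, -0.0131, 0.1883]
orientation: [-1.204, 1.199, -1.217]
force: [0.3, -0.1, 0.7]
opening: 0.0933
```

```bash
python3 -c "
from h import *
go(.4400,-.014,.017,0)"
```

```text
t 15.03 pos [ 0.4378 -0.0131  0.1883] jawhead 0.0 q6 -0.15 F [ 0.25 -0.14  0.66] open 0.0933
 lin [0.0003 0.1713 0.0003] yaw(dir -about world z=1.00) 0.0004
```

Request:
carry_out([
  {"linear":[0.0003,0.045,0.0003],"yaw":0.0},
  {"linear":[0.0003,0.09,0.0003],"yaw":0.0},
  {"linear":[0.0003,0.13,0.0003],"yaw":0.0},
  {"linear":[0.0003,0.155,0.0003],"yaw":0.0},
  {"linear":[0.0003,0.165,0.0003],"yaw":0.0},
])

```text
t: 15.65
tool_pos: [0.4381, -0.0138, 0.0214]
orientation: [-1.206, 1.202, -1.215]
force: [-0.2, -0.0, 0.5]
opening: 0.0929
```

```bash
python3 -c "
from h import *
go(.4400,-.014,.017,0)"
```

```text
t 15.65 pos [ 0.4381 -0.0138  0.0214] jawhead 0.0 q6 -0.15 F [-0.18 -0.03  0.51] open 0.0929
 lin [0.0002 0.0044 0.0018] yaw(dir -about world z=1.00) 0.0004
```

Request:
carry_out([
  {"linear":[0.0,0.003,0.0018],"yaw":0.0},
  {"linear":[0.0,0.0044,0.0018],"yaw":0.0},
  {"linear":[0.0,0.0044,0.0018],"yaw":0.0},
  {"linear":[0.0,0.0044,0.0018],"yaw":0.0},
  {"linear":[0.0,0.0044,0.0018],"yaw":0.0},
], gripper=0.5, newtons=18)

```text
t: 16.27
tool_pos: [0.4407, -0.0139, 0.0178]
orientation: [-1.205, 1.201, -1.215]
force: [-0.1, -0.4, 4.7]
opening: 0.062
```

Request:
carry_out([
  {"linear":[0.0,0.0,0.0],"yaw":0.0},
  {"linear":[0.0,0.0,0.0],"yaw":0.0},
])

```text
t: 16.52
tool_pos: [0.4407, -0.0139, 0.0179]
orientation: [-1.205, 1.201, -1.216]
force: [0.1, 0.7, 1.6]
opening: 0.062
```

Request:
carry_out([
  {"linear":[0.0,-0.015,0.0],"yaw":0.0},
  {"linear":[0.0,-0.045,0.0],"yaw":0.0},
  {"linear":[0.0,-0.08,0.0],"yaw":0.0},
  {"linear":[0.0,-0.11,0.0],"yaw":0.0},
  {"linear":[0.0,-0.13,0.0],"yaw":0.0},
])

```text
t: 17.15
tool_pos: [0.4401, -0.0135, 0.1505]
orientation: [-1.204, 1.199, -1.217]
force: [0.7, 0.3, -1.8]
opening: 0.0619
```

```bash
python3 -c "
from h import *
go(.635,.1755,.15,0)"
```

```text
t 17.15 pos [ 0.4401 -0.0135  0.1505] jawhead 0.0 q6 -0.15 F [ 0.73  0.28 -1.84] open 0.0619
 lin [-0.1889  0.0021  0.195 ] yaw(dir -about world z=1.00) 0.0005
```

Request:
carry_out([
  {"linear":[-0.015,0.0,0.015],"yaw":0.0},
  {"linear":[-0.043,0.0,0.045],"yaw":0.0},
  {"linear":[-0.078,0.0,0.08],"yaw":0.0},
  {"linear":[-0.113,0.0,0.117],"yaw":0.0},
  {"linear":[-0.145,0.0,0.15],"yaw":0.0},
])

```text
t: 17.77
tool_pos: [0.5911, 0.1329, 0.1525]
orientation: [-1.204, 1.198, -1.217]
force: [-0.5, -0.2, -1.3]
opening: 0.0621
```

```bash
python3 -c "
from h import *
go(.635,.1755,.12,0)"
```

```text
t 17.77 pos [0.5911 0.1329 0.1525] jawhead 0.001 q6 0.14 F [-0.52 -0.15 -1.27] open 0.0621
 lin [-0.0427  0.0328  0.0436] yaw(dir -about world z=1.00) 0.0006
```

Target height for pot_d on its disc is 0.0179 + 0.024 = 0.042.

Request:
carry_out([
  {"linear":[-0.022,0.003,0.022],"yaw":0.0},
  {"linear":[-0.038,0.015,0.039],"yaw":0.0},
  {"linear":[-0.0427,0.04,0.0436],"yaw":0.0},
  {"linear":[-0.0427,0.065,0.0436],"yaw":0.0},
  {"linear":[-0.0427,0.08,0.0436],"yaw":0.0},
])

```text
t: 18.4
tool_pos: [0.6347, 0.1753, 0.0717]
orientation: [-1.205, 1.2, -1.216]
force: [0.5, -0.3, -1.4]
opening: 0.0621
```

```bash
python3 -c "
from h import *
go(.635,.1755,.042,0)"
```

```text
t 18.4 pos [0.6347 0.1753 0.0717] jawhead 0.001 q6 0.2 F [ 0.53 -0.33 -1.42] open 0.0621
 lin [-0.0003  0.0297 -0.    ] yaw(dir -about world z=1.00) 0.0009
```

Request:
carry_out([
  {"linear":[-0.0003,0.008,0.0],"yaw":0.0},
  {"linear":[-0.0003,0.015,0.0],"yaw":0.0},
  {"linear":[-0.0003,0.021,0.0],"yaw":0.0},
  {"linear":[-0.0003,0.025,0.0],"yaw":0.0},
  {"linear":[-0.0003,0.026,0.0],"yaw":0.0},
])

```text
t: 19.02
tool_pos: [0.635, 0.1755, 0.0457]
orientation: [-1.205, 1.2, -1.216]
force: [-0.5, -1.0, -1.7]
opening: 0.0619
```

Request:
carry_out([
  {"linear":[0.0,0.001,0.0],"yaw":0.0},
  {"linear":[0.0,0.002,0.0],"yaw":0.0},
  {"linear":[0.0,0.003,0.0],"yaw":0.0},
  {"linear":[0.0,0.003,0.0],"yaw":0.0},
])

```text
t: 19.52
tool_pos: [0.6349, 0.1754, 0.0426]
orientation: [-1.206, 1.2, -1.216]
force: [0.1, -0.4, -0.4]
opening: 0.062
```

```bash
python3 -c "
from h import *
go(.635,.1755,.042,0)"
```

```text
t 19.52 pos [0.6349 0.1754 0.0426] jawhead 0.001 q6 0.2 F [ 0.11 -0.45 -0.41] open 0.062
 lin [-0.0001  0.0006  0.0001] yaw(dir -about world z=1.00) 0.0008
```

Request:
carry_out([
  {"linear":[0.0,0.0006,0.0],"yaw":0.0},
  {"linear":[0.0,0.0012,0.0],"yaw":0.0},
  {"linear":[0.0,0.0015,0.0],"yaw":0.0},
])

```text
t: 19.9
tool_pos: [0.6351, 0.1755, 0.0419]
orientation: [-1.205, 1.2, -1.216]
force: [-2.8, -0.7, 6.7]
opening: 0.0619
```

Request:
carry_out([
  {"linear":[0.0,0.0,0.0],"yaw":0.0},
])

```text
t: 20.02
tool_pos: [0.6352, 0.1755, 0.042]
orientation: [-1.205, 1.199, -1.216]
force: [-1.0, 0.2, -1.0]
opening: 0.0623
```

Request:
carry_out([
  {"linear":[0.0,0.0,0.0],"yaw":0.0},
  {"linear":[0.0,0.0,0.0],"yaw":0.0},
  {"linear":[0.0,0.0,0.0],"yaw":0.0},
  {"linear":[0.0,0.0,0.0],"yaw":0.0},
  {"linear":[0.0,0.0,0.0],"yaw":0.0},
], gripper=1)

```text
t: 20.65
tool_pos: [0.6352, 0.1755, 0.042]
orientation: [-1.205, 1.199, -1.216]
force: [-0.9, -0.7, -0.0]
opening: 0.093
```

Request:
carry_out([
  {"linear":[0.0,-0.015,0.0],"yaw":0.0},
  {"linear":[0.0,-0.05,0.0],"yaw":0.0},
  {"linear":[0.0,-0.1,0.0],"yaw":0.0},
  {"linear":[0.0,-0.14,0.0],"yaw":0.0},
  {"linear":[0.0,-0.15,0.0],"yaw":0.0},
])

```text
t: 21.28
tool_pos: [0.6359, 0.1766, 0.1976]
orientation: [-1.199, 1.194, -1.219]
force: [1.0, 0.1, -0.1]
opening: 0.093
```

```bash
python3 -c "
from h import *
go(.3892,-.3188,.19,0)"
```

```text
t 21.27 pos [0.6359 0.1766 0.1976] jawhead 0.001 q6 0.2 F [ 0.98  0.06 -0.08] open 0.093
 lin [ 0.4951  0.0045 -0.2472] yaw(dir -about world z=1.00) 0.0009
```

Request:
carry_out([
  {"linear":[0.04,0.0,-0.02],"yaw":0.0},
  {"linear":[0.09,0.0,-0.045],"yaw":0.0},
  {"linear":[0.14,0.0,-0.07],"yaw":0.0},
  {"linear":[0.19,0.0,-0.095],"yaw":0.0},
  {"linear":[0.24,0.0,-0.12],"yaw":0.0},
])

```text
t: 21.9
tool_pos: [0.5146, -0.0648, 0.1953]
orientation: [-1.199, 1.195, -1.218]
force: [0.4, -1.0, -0.2]
opening: 0.0926
```

Request:
carry_out([
  {"linear":[0.05,0.0,-0.025],"yaw":0.0},
  {"linear":[0.1,0.0,-0.05],"yaw":0.0},
  {"linear":[0.15,0.0,-0.075],"yaw":0.0},
  {"linear":[0.2,0.0,-0.1],"yaw":0.0},
  {"linear":[0.22,0.0,-0.11],"yaw":0.0},
])

```text
t: 22.52
tool_pos: [0.4028, -0.287, 0.1932]
orientation: [-1.199, 1.198, -1.219]
force: [-0.2, 0.6, -0.5]
opening: 0.093
```

```bash
python3 -c "
from h import *
go(.3892,-.3188,.18,0)"
```

```text
t 22.52 pos [ 0.4028 -0.287   0.1932] jawhead -0.002 q6 -0.73 F [-0.15  0.63 -0.54] open 0.093
 lin [ 0.0318  0.0131 -0.0138] yaw(dir -about world z=1.00) -0.0017
```

Request:
carry_out([
  {"linear":[0.018,0.005,-0.007],"yaw":-0.0017},
  {"linear":[0.0318,0.013,-0.0138],"yaw":-0.0017},
  {"linear":[0.0318,0.035,-0.0138],"yaw":-0.0017},
  {"linear":[0.0318,0.06,-0.0138],"yaw":-0.0017},
  {"linear":[0.0318,0.07,-0.0138],"yaw":-0.0017},
])

```text
t: 23.15
tool_pos: [0.389, -0.3176, 0.1207]
orientation: [-1.199, 1.2, -1.214]
force: [0.2, 0.2, -0.4]
opening: 0.0928
```

```bash
python3 -c "
from h import *
go(.3892,-.3188,.0145,0)
p=robot.camera_params('wrist');im=robot.read_camera('wrist');cv2.imwrite('pics/w4.png',im)
cv2.imwrite('pics/s4.png',robot.read_camera('scene'))"
```

```text
t 23.15 pos [ 0.389  -0.3176  0.1207] jawhead 0.0 q6 -0.8 F [ 0.24  0.22 -0.43] open 0.0928
 lin [ 0.0012  0.1062 -0.0012] yaw(dir -about world z=1.00) 0.0003
```

View pics/s4.png

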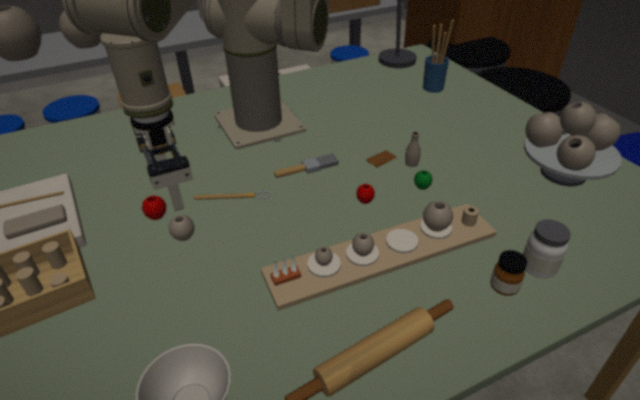

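View pics/w4.png

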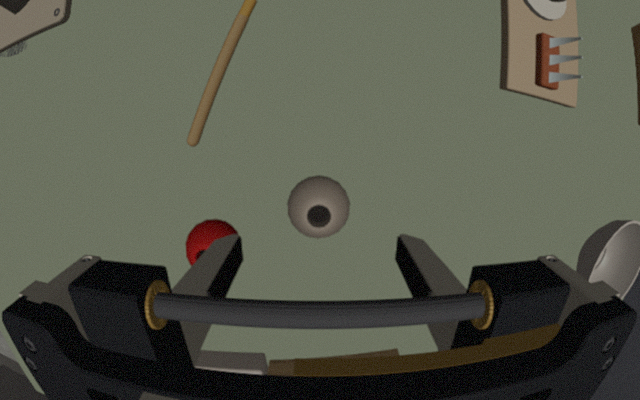

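All three placed pots stand upright: pot_a at (324,256), pot_b (363,243) and pot_d (437,214). The bottle is unmoved at (413,150). In the wrist view pot_c is centred between the fingers at (319,207), with the red ball clear at the left (212,240).

Request:
carry_out([
  {"linear":[0.0012,0.025,-0.0012],"yaw":0.0},
  {"linear":[0.0012,0.055,-0.0012],"yaw":0.0},
  {"linear":[0.0012,0.08,-0.0012],"yaw":0.0},
  {"linear":[0.0012,0.096,-0.0012],"yaw":0.0},
  {"linear":[0.0012,0.102,-0.0012],"yaw":0.0},
])

```text
t: 23.88
tool_pos: [0.3895, -0.319, 0.0193]
orientation: [-1.2, 1.199, -1.215]
force: [1.0, 0.0, 0.4]
opening: 0.093
```

```bash
python3 -c "
from h import *
go(.3892,-.3188,.0145,0)"
```

```text
t 23.88 pos [ 0.3895 -0.319   0.0193] jawhead 0.001 q6 -0.8 F [0.96 0.04 0.38] open 0.093
 lin [-0.0002  0.0048 -0.0004] yaw(dir -about world z=1.00) 0.0006
```

Request:
carry_out([
  {"linear":[0.0,0.003,0.0],"yaw":0.0},
  {"linear":[0.0,0.0048,0.0],"yaw":0.0},
  {"linear":[0.0,0.0048,0.0],"yaw":0.0},
  {"linear":[0.0,0.0048,0.0],"yaw":0.0},
  {"linear":[0.0,0.0048,0.0],"yaw":0.0},
], gripper=0.4, newtons=15)

```text
t: 24.5
tool_pos: [0.3898, -0.3192, 0.0149]
orientation: [-1.2, 1.199, -1.215]
force: [-1.0, -0.1, 1.4]
opening: 0.053
```

Request:
carry_out([
  {"linear":[0.0,0.0,0.0],"yaw":0.0},
  {"linear":[0.0,0.0,0.0],"yaw":0.0},
])

```text
t: 24.75
tool_pos: [0.3898, -0.3192, 0.0149]
orientation: [-1.2, 1.199, -1.215]
force: [0.8, 0.5, 0.1]
opening: 0.0531
```

Request:
carry_out([
  {"linear":[0.0,-0.015,0.0],"yaw":0.0},
  {"linear":[0.0,-0.045,0.0],"yaw":0.0},
  {"linear":[0.0,-0.08,0.0],"yaw":0.0},
  {"linear":[0.0,-0.12,0.0],"yaw":0.0},
  {"linear":[0.0,-0.15,0.0],"yaw":0.0},
])

```text
t: 25.38
tool_pos: [0.3882, -0.3196, 0.1679]
orientation: [-1.2, 1.197, -1.217]
force: [0.1, -0.3, -0.9]
opening: 0.053
```

```bash
python3 -c "
from h import *
go(.637,.0872,.17,0)"
```

```text
t 25.38 pos [ 0.3882 -0.3196  0.1679] jawhead 0.001 q6 -0.8 F [ 0.12 -0.3  -0.89] open 0.053
 lin [-0.4067  0.0009  0.2491] yaw(dir -about world z=1.00) 0.0006
```

Request:
carry_out([
  {"linear":[-0.02,0.0,0.012],"yaw":0.0},
  {"linear":[-0.055,0.0,0.034],"yaw":0.0},
  {"linear":[-0.098,0.0,0.06],"yaw":0.0},
  {"linear":[-0.14,0.0,0.086],"yaw":0.0},
  {"linear":[-0.182,0.0,0.112],"yaw":0.0},
])

```text
t: 26.0
tool_pos: [0.5008, -0.1362, 0.1706]
orientation: [-1.199, 1.196, -1.218]
force: [0.9, -0.6, -0.6]
opening: 0.0525
```

Request:
carry_out([
  {"linear":[-0.043,0.0,0.026],"yaw":0.0},
  {"linear":[-0.086,0.0,0.053],"yaw":0.0},
  {"linear":[-0.129,0.0,0.079],"yaw":0.0},
  {"linear":[-0.165,0.0,0.101],"yaw":0.0},
  {"linear":[-0.185,0.0,0.113],"yaw":0.0},
])

```text
t: 26.62
tool_pos: [0.6144, 0.051, 0.173]
orientation: [-1.199, 1.194, -1.217]
force: [-0.2, 0.4, -0.3]
opening: 0.053
```

```bash
python3 -c "
from h import *
go(.637,.0872,.13,0)"
```

```text
t 26.62 pos [0.6144 0.051  0.173 ] jawhead 0.002 q6 -0.0 F [-0.17  0.35 -0.33] open 0.053
 lin [-0.0362  0.0433  0.0219] yaw(dir -about world z=1.00) 0.0021
```

Request:
carry_out([
  {"linear":[-0.018,0.003,0.011],"yaw":0.001},
  {"linear":[-0.033,0.015,0.02],"yaw":0.002},
  {"linear":[-0.0362,0.045,0.0219],"yaw":0.002},
  {"linear":[-0.0362,0.075,0.0219],"yaw":0.002},
  {"linear":[-0.0362,0.1,0.0219],"yaw":0.002},
])

```text
t: 27.25
tool_pos: [0.6372, 0.0869, 0.0715]
orientation: [-1.2, 1.197, -1.218]
force: [-0.1, 0.2, -0.9]
opening: 0.053
```

```bash
python3 -c "
from h import *
go(.637,.0872,.039,0)"
```

```text
t 27.25 pos [0.6372 0.0869 0.0715] jawhead 0.0 q6 0.06 F [-0.14  0.15 -0.9 ] open 0.053
 lin [-0.0003  0.0325 -0.0007] yaw(dir -about world z=1.00) 0.0001
```

Request:
carry_out([
  {"linear":[-0.0003,0.008,-0.0007],"yaw":0.0},
  {"linear":[-0.0003,0.016,-0.0007],"yaw":0.0},
  {"linear":[-0.0003,0.023,-0.0007],"yaw":0.0},
  {"linear":[-0.0003,0.027,-0.0007],"yaw":0.0},
  {"linear":[-0.0003,0.029,-0.0007],"yaw":0.0},
])

```text
t: 27.88
tool_pos: [0.6372, 0.0872, 0.0427]
orientation: [-1.199, 1.197, -1.218]
force: [-0.2, 0.2, -1.1]
opening: 0.0527
```

Request:
carry_out([
  {"linear":[0.0,0.001,0.0],"yaw":0.0},
  {"linear":[0.0,0.002,0.0],"yaw":0.0},
  {"linear":[0.0,0.003,0.0],"yaw":0.0},
  {"linear":[0.0,0.003,0.0],"yaw":0.0},
])

```text
t: 28.38
tool_pos: [0.6372, 0.0872, 0.0397]
orientation: [-1.199, 1.197, -1.218]
force: [-0.8, -0.2, -0.6]
opening: 0.053
```

```bash
python3 -c "
from h import *
go(.637,.0872,.039,0)"
```

```text
t 28.38 pos [0.6372 0.0872 0.0397] jawhead 0.0 q6 0.06 F [-0.81 -0.24 -0.63] open 0.053
 lin [-0.      0.0006 -0.0002] yaw(dir -about world z=1.00) 0.0000
```

Request:
carry_out([
  {"linear":[0.0,0.0006,0.0],"yaw":0.0},
  {"linear":[0.0,0.0012,0.0],"yaw":0.0},
  {"linear":[0.0,0.0015,0.0],"yaw":0.0},
])

```text
t: 28.75
tool_pos: [0.6373, 0.0871, 0.0388]
orientation: [-1.199, 1.196, -1.218]
force: [-3.6, -0.9, 8.1]
opening: 0.0532
```

Request:
carry_out([
  {"linear":[0.0,0.0,0.0],"yaw":0.0},
])

```text
t: 28.88
tool_pos: [0.6374, 0.0871, 0.039]
orientation: [-1.199, 1.196, -1.218]
force: [0.5, -0.8, -1.6]
opening: 0.0529
```

Request:
carry_out([
  {"linear":[0.0,0.0,0.0],"yaw":0.0},
  {"linear":[0.0,0.0,0.0],"yaw":0.0},
  {"linear":[0.0,0.0,0.0],"yaw":0.0},
  {"linear":[0.0,0.0,0.0],"yaw":0.0},
  {"linear":[0.0,0.0,0.0],"yaw":0.0},
], gripper=1)

```text
t: 29.5
tool_pos: [0.6374, 0.0872, 0.039]
orientation: [-1.199, 1.196, -1.218]
force: [-0.0, 0.3, 0.0]
opening: 0.0922
```

Request:
carry_out([
  {"linear":[0.0,-0.015,0.0],"yaw":0.0},
  {"linear":[0.0,-0.05,0.0],"yaw":0.0},
  {"linear":[0.0,-0.1,0.0],"yaw":0.0},
  {"linear":[0.0,-0.15,0.0],"yaw":0.0},
  {"linear":[0.0,-0.17,0.0],"yaw":0.0},
])

```text
t: 30.12
tool_pos: [0.6366, 0.0877, 0.2146]
orientation: [-1.193, 1.191, -1.221]
force: [-0.0, 0.7, -0.3]
opening: 0.0932
```

Request:
carry_out([
  {"linear":[0.04,0.0,-0.04],"yaw":0.0},
  {"linear":[0.08,0.0,-0.08],"yaw":0.0},
  {"linear":[0.12,0.0,-0.12],"yaw":0.0},
  {"linear":[0.16,0.0,-0.16],"yaw":0.0},
  {"linear":[0.2,0.0,-0.2],"yaw":0.0},
])

```text
t: 30.75
tool_pos: [0.435, -0.1132, 0.2098]
orientation: [-1.194, 1.191, -1.221]
force: [0.8, -0.9, 0.3]
opening: 0.093
```

Request:
carry_out([
  {"linear":[0.04,0.0,0.0],"yaw":0.0},
  {"linear":[0.08,0.0,0.0],"yaw":0.0},
  {"linear":[0.12,0.0,0.0],"yaw":0.0},
  {"linear":[0.16,0.0,0.0],"yaw":0.0},
  {"linear":[0.16,0.0,0.0],"yaw":0.0},
])

```text
t: 31.38
tool_pos: [0.4342, -0.275, 0.2095]
orientation: [-1.193, 1.194, -1.222]
force: [-1.0, 0.6, 0.1]
opening: 0.0929
```

```bash
python3 -c "
from m import *
t=robot.read_camera('top');s=robot.read_camera('scene');cv2.imwrite('pics/tf.png',t);cv2.imwrite('pics/sf.png',s)
cv2.imwrite('pics/cf.png',np.vstack([cv2.resize(t[90:180,190:490],None,fx=2.6,fy=2.6),cv2.resize(s[140:270,250:510],(780,366))[:366]]))
st=robot.read_state();print(st['t'],st['tool_pos'],st['force'])"
```

```text
31.475 [ 0.434605   -0.27276572  0.2095221 ] [5.19084847e-01 4.30791952e-05 1.15153745e-01]
```

View pics/cf.png

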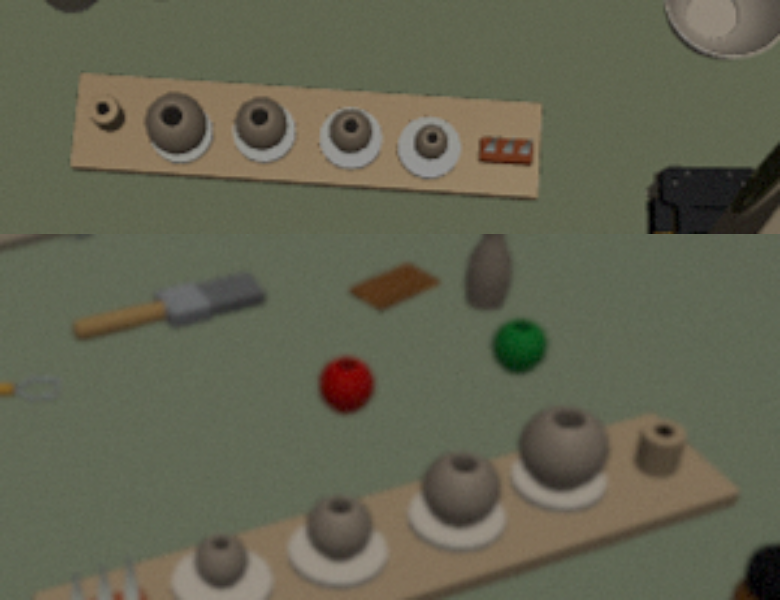

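All four pots stand upright on the discs. Next I'll measure the mouth centres numerically; the mouth pixels in the top crop are roughly (172,117), (260,117), (351,126) and (432,138).

```bash
python3 -c "
from m import *
pt=robot.camera_params('top');ps=robot.camera_params('scene')
t=cv2.imread('pics/tf.png');s=cv2.imread('pics/sf.png')
D=dict(d=(.635,.1755,.081),c=(.637,.0872,.074),b=(.6312,-.0052,.067),a=(.6218,-.0888,.060))
f=200/np.tan(np.radians(pt['fov_y']/2))
def dark(im,p,X):
    f=200/np.tan(np.radians(p['fov_y']/2)); c=np.array(p['R'])@X+p['t']; u,v=int(c[0]/c[2]*f+p['cx']),int(c[1]/c[2]*f+p['cy'])
    w=7;g=cv2.cvtColor(im,cv2.COLOR_BGR2GRAY)[v-w:v+w+1,u-w:u+w+1].astype(float)
    k=np.clip(65-g,0,None);yy,xx=np.mgrid[v-w:v+w+1,u-w:u+w+1]
    return (k*xx).sum()/k.sum(),(k*yy).sum()/k.sum()
for n,X in D.items():
    X=np.array(X);a=dark(t,pt,X);b=dark(s,ps,X)
    A=onz(pt,*a,X[2]-.002);B=onz(ps,*b,X[2]-.002)
    print(n,'top off mm',((A-X)[:2]*1e3).round(1),'scene off',((B-X)[:2]*1e3).round(1),'tri',tri(ray(pt,*a),ray(ps,*b))[0].round(3))
"
```

```text
d top off mm [-0.6 -1. ] scene off [-0.2  1.5] tri [0.635 0.175 0.079]
c top off mm [-0.4 -0. ] scene off [0.3 1.3] tri [0.637 0.088 0.072]
b top off mm [-2.  -0.5] scene off [-0.5  0.6] tri [ 0.63  -0.005  0.064]
a top off mm [-5.5  1.8] scene off [-0.5  0.7] tri [ 0.618 -0.087  0.054]
```

```bash
python3 -c "
from h import *
a=cv2.imread('pics/scene0.png')[125:172,398:430].astype(int);b=cv2.imread('pics/sf.png')[125:172,398:430].astype(int);print('bottle patch diff',abs(a-b).mean(), abs(a-b).max())
print(robot.close_job())"
```

```text
bottle patch diff 3.212322695035461 14
the job is handed in; nothing more can be done
None
```

All four pots are standing on the discs in order from the cone pack: pot_a, pot_b, pot_c, pot_d. I handed the job in at about 31.5 s of the 99 s allowed; it reports no verdict, so the checks below are my own.

- **Position:** for pots b, c and d, both cameras put the mouth centre within about 2 mm of the disc centre. For pot_a they disagreed: the scene view gave under 1 mm, but the top view gave 5.8 mm, still inside the 12 mm limit. I suspect shading in my dark-mouth mask and did not resolve it.
- **Upright:** all four look upright in both views. I did not measure the lean or the standing heights directly.
- **Set-down:** each pot touched its disc with about 6–8 N and was let go. The gripper was clear of everything when I handed in.
- **Bottle vase:** it looks unmoved; its patch of the picture differs from the start only by noise.
- **One slip:** on the first descent a fingertip hit the brown tile and turned it slightly. The wrist force briefly read about 76 N, below the 120 N limit, and no pot was touched.

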